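# Shut the propagator vent and spin its thumbscrew home

### The job

Shut the vent of the seed propagator for the night: push the loose aluminium vent plate (it has an upright tab to push on) along its guides until it is fully home against its end stops, and only then tighten the loose wing thumbscrew clockwise with repeated fingertip strokes on its wings until it is fully tight at its stop. Do not pinch the thumbscrew, do not lift the plate, and leave the mister, the scoop and the planter where they stand.

Things in the scene. Friction and masses are not known exactly. Their poses are not given: they have to be found in the camera images.
- propagator: Seed propagator fixed to the table: black tray under a clear acrylic lid, 200 mm (own x) by 340 mm (own y), flat lid top 110 mm above the table; turned about z. Origin on the table under its centre. On the lid two grey rails 7 mm high run along own y from -40 to +135 mm, outer faces at x = +-43.5 mm; two 7 mm high end stops at x = +-28 mm face +y at y = -62 mm.
- vent_plate: Loose aluminium plate, about 160 g, 70 mm (own x) by 120 (y) by 6 thick, flat on the lid top between the rails (2 mm play each side), axes as the propagator's. Origin under its centre. Slides along y with under 2 N. Fully home against the end stops when its origin is at y = -2 mm of the propagator; starts 25 to 50 mm farther to +y.
- plate_tab (a point): Centre of the plate's upright tab: a fin 50 mm (x) by 10 mm (y) at the plate's +y end (outer face flush with that end), rising from 6 to 32 mm above the lid top; this point is 19 mm above it and 55 mm to +y of the plate's origin. Pushed towards the propagator's -y; fully home at y = +53 mm of the propagator.
- screw_axis (a point): Fixed point on the upright axis of the steel wing thumbscrew, 26 mm above the lid top, at x = 0, y = -70 mm of the propagator. Hub radius 10 mm, top 32 mm above the lid. Washer under it: radius 20, 7 to 11 mm above the lid. All of the screw stands up to 4 mm higher while unscrewed. Nothing else at wing height within 100 mm once the plate is home.
- thumbscrew (a joint): Angle still unscrewed, rad, anticlockwise from above positive; 0 = tight, a hard stop. Starts at 5 to 8, falls as the screw turns clockwise. At value q the two wings lie along the propagator's x axis turned q anticlockwise (so along x when tight). Light friction (0.04 N m, some 1.5 N at a wing); stays where it is left; sinks 2.5 mm a turn.
- wing_drive: Wing halves with the faces pushed to tighten (anticlockwise side of each wing, from above). Origin on the screw axis, at lid-top height when tight; own x along the wings, z up. Two opposite wings, 8 mm thick in all, reach 42 mm from the axis; beyond 21 mm they stand 14 to 48 mm above the lid (round tops), nearer in 14 to 30 mm.
- wing_back: The other (clockwise) half of each wing's thickness, same origin and axes as wing_drive. Pressing on both faces at once is pinching.
- mister: Stainless steel mister, 70 mm across, 172 mm tall, standing loose on the table beside the propagator's +y end. Origin under its base. Leave alone.
- scoop: Orange plastic scoop about 200 mm long, 56 mm wide, 33 mm high, lying loose on the table beside the propagator's -y end. Origin on the table near its middle. Leave alone.
- planter: White square ceramic planter with a succulent, 120 by 120 mm, 110 mm tall (about 145 mm with leaves), loose, beyond the scoop. Origin under its base. Leave alone.
There are look-alikes about, which are no part of the job. There is more than one size of the vent_plate; the one meant has the size given above.

How it is judged:
By the outcome, as a careful person would: the job done as asked, in the order asked, and still so for the second after the job is handed in, with the robot touching nothing.
It also fails if it takes over 70 s, if anything falls off the work surface, if the arm or the gripper's body presses on something with over 40 N, if the wrist force passes 120 N, or if a joint passes its speed limit or range.

### The arm

A 6-joint arm with a two-finger parallel gripper is mounted at the origin on the work surface. World frame = base frame: x ahead of the robot, y to its left, z up, the work surface at z = 0. Lengths are in m, angles in rad, forces in N, time in s.
With the tool pointing down it reaches from about 0.25 to 0.725 m from the base axis. Payload 4 kg.
Tool frame: the origin (TCP) lies on the centre line of the jaws, within the pads' length; the fingertips stand 11 mm ahead of it and the grasp point (between the pads) lies 8 mm behind it; z points along the fingers, x is the direction in which the jaws open and shut, and the axes are right-handed (so a half turn about z gives the same grasp; the last joint's range is limited). The gripper opens to 85 mm and grips with 20 to 120 N. Pads are 22 mm wide; open, the fingers measure 114 mm over their backs; the gripper's body (76 mm by 85 mm) begins 54 mm behind the grasp point. The pads swing forward as they close: fully open they stand 13 mm farther back than shut.
Start: joints at [1.301, 0.241, 0.005, 1.335, 0, 1.571], TCP at [0.133, 0.482, 0.242] pointing down, gripper open.
Joint ranges: [-2.72, 2.72], [-1.05, 1.87], [-1.09, 1.28], [-1.99, 2.15], [-1.42, 1.44], [-3.14, 3.14]. Speed limits (rad/s): [2.79, 2.79, 3.14, 3.14, 3.14, 3.14].

### API

Orientations are given as a unit quaternion [x, y, z, w].
In Python, from workcell import bot, viewer, order gives the robot as it stands. The module is installed in compiled form; this text tells all that it offers.
- The arm moves only by the tool send_rows, never from a script. Its argument "increments" is a list that holds one entry, the list of rows, each a list of 4 numbers: the shift along the tool's x, y, z in m, then the turn about the tool's z in degrees. A call has exactly 8 rows; each row shifts and turns the pose as measured when the row begins, along the tool's axes as they then stand; what a row does not reach is not made up. A row lasts 1/10 s, in which the tool goes at most 50 mm and 8.59 degrees, less where a joint would pass 70% of its speed; a pose out of reach is approached as far as the arm can. A call is refused whole if a number of a shift passes 0.05 or a number of a turn 8.59, either way. A call with a gripper value outside its range is refused whole. "hand" is the closure, from -1 (fully open) to 1 (shut), so that 0 is half open, set as the call begins (left out, the last holds). The fingers move at their own pace and stop on an object; the grip force is fixed at half the most. Time passes only in rows, so rows that do not move let the fingers close, or fill a call up. It gives the time, the measured TCP pose, the force and the opening at its end, in the units of the state.
- bot.get_obs(): the state, without advancing time (a new reading comes with each control period).
- viewer.camera(name): name is "scene" or "top" or "wrist"; returns a dict with "image" (420x560x3 uint8, red, green, blue), "range_z" (420x560 float32, m along the optical axis (not along the pixel's ray), 0 where there is no reading), "camera_matrix" (3x3 intrinsics, pixels), "eye" and "rotation" of the camera in the world. Camera axes: x right, y down, z forward; pixel columns grow to the right and rows downward; lengths in m; the calibration is good to about 2 mm. A picture is of the moment at which its call begins.
- order.job_done(): hands the job in, once; it reports no verdict.
The state is a dict: "clock": time; "joint_pos": joint angles; "joint_vel": joint speeds; "tau": joint torques, N m; "eef_pos": TCP position; "tool_rot": TCP orientation; "ft_force": force on the tool from outside, world axes, zero at the start; "ft_torque": the same for the moment, N m; "grip_width": finger opening in m.
Only numpy, scipy, OpenCV 4.12 (cv2) and the standard library are available. Lean on these libraries where they do the work, as an engineer would, in place of code of your own. Each camera call takes 0.05 s, during which the arm holds its last target.

## Working session

There is one attempt and no reset: what is moved stays moved. The work goes in short steps, Python scripts to look and compute and a tool call to move; the robot and the scene stay as the last step left them, time stands still between calls to the robot, and variables do not carry over. Pictures are saved under pics/ and viewed, and the job is handed in when it is done.

Besides the shell and the picture viewer there is one more tool, called as name([rows], argument=value, ...), one row to a line, values as JSON. send_rows: Moves the arm, as the interface text tells. Its arguments: {"type":"object","properties":{"increments":{"type":"array","items":{"type":"array","items":{"type":"array","items":{"type":"number"}}}},"hand":{"type":"number"}},"required":["increments"]}

```bash
mkdir -p pics
cat > h.py <<'E'
import numpy as np, cv2
from workcell import bot, viewer, order
def snap(name,fn,save=True):
    c=viewer.camera(name)
    if save: cv2.imwrite('pics/'+fn+'.png',cv2.cvtColor(c['image'],cv2.COLOR_RGB2BGR))
    return c
def cloud(c):
    K=np.array(c['camera_matrix']);z=c['range_z'];v,u=np.indices(z.shape)
    P=np.stack([(u-K[0,2])/K[0,0]*z,(v-K[1,2])/K[1,1]*z,z],-1)
    W=P@np.array(c['rotation']).T+np.array(c['eye'])
    W[z==0]=np.nan
    return W
E
python3 - <<'E'
from h import *
import pickle
print(bot.get_obs())
for n in ['scene','top']:
    c=snap(n,n+'0'); pickle.dump(c,open(n+'0.pkl','wb')); print(n,c['eye'],c['rotation'],c['camera_matrix'])
E
```

```text
{'clock': 0.0, 'joint_pos': array([1.30098840e+00, 2.41429143e-01, 3.71477303e-03, 1.33520470e+00,
       6.28454008e-06, 1.57081490e+00]), 'joint_vel': array([-0.00012711,  0.00039754, -0.00071875, -0.00010629, -0.00050051,
        0.00053958]), 'tau': array([ 1.73966531e-03, -3.72317290e+01,  2.52407134e+01,  1.69429102e-02,
       -7.79548441e-05,  6.47462457e-06]), 'eef_pos': array([0.13310725, 0.48131803, 0.24140126]), 'tool_rot': array([ 7.95789796e-01,  6.05572022e-01, -8.46518842e-04,  6.40251463e-04]), 'ft_force': array([ 0.20706505, -0.04551833, -0.61622004]), 'ft_torque': array([-0.03280538,  0.06358187, -0.01868861]), 'grip_width': 0.0857770939039929}
scene [1.51128294 0.14336788 0.77365947] [ 0.57432288  0.67230241 -0.36244018 -0.29461808] [[468.63201622   0.         274.62097669]
 [  0.         468.63201622 214.28371244]
 [  0.           0.           1.        ]]
top [ 0.31518973 -0.03313994  1.41371655] [ 0.71385814 -0.6932663   0.07420914 -0.0654324 ] [[518.05761018   0.         281.76916801]
 [  0.         518.05761018 207.06523446]
 [  0.           0.           1.        ]]
```

```bash
sed -i "s/np.array(c\['rotation'\]).T/Rotation.from_quat(c['rotation']).as_matrix().T/; s/^import numpy as np, cv2/import numpy as np, cv2\nfrom scipy.spatial.transform import Rotation/" h.py
```

```text
(no output)
```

View pics/top0.png

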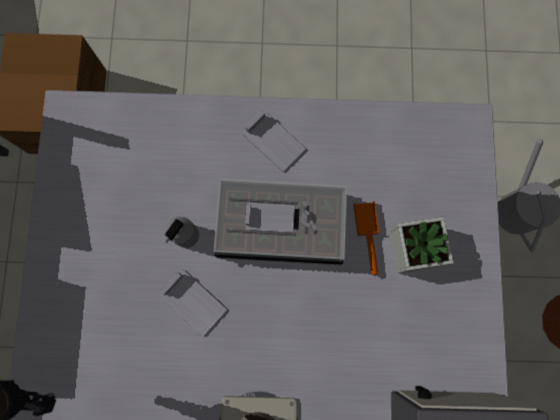

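View pics/scene0.png

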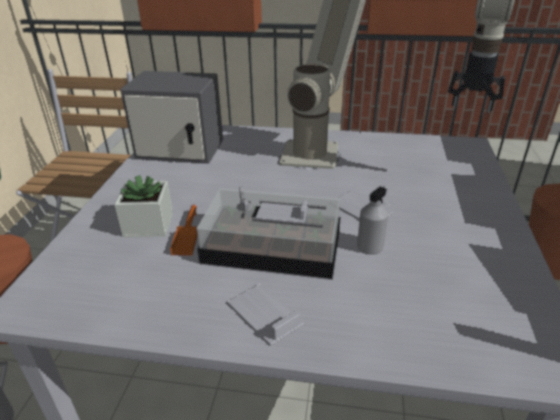

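Run:
```python
from h import *
import pickle
c=pickle.load(open('top0.pkl','rb')); W=cloud(c)
np.set_printoptions(precision=3,suppress=True,linewidth=200)
for v,u in [(150,250),(218,270),(215,248),(188,222),(200,260),(250,230),(187,340),(240,330),(232,183)]: print(v,u,W[v,u])
im=cv2.resize(c['image'][165:275,200:365],None,fx=4.8,fy=4.8,interpolation=cv2.INTER_CUBIC)
cv2.imwrite('pics/topz.png',cv2.cvtColor(im,cv2.COLOR_RGB2BGR))
z=W[165:275,200:365,2]
im=cv2.resize((np.clip(np.nan_to_num(z),0,.2)/.2*255).astype(np.uint8),None,fx=4.8,fy=4.8,interpolation=cv2.INTER_NEAREST)
cv2.imwrite('pics/topzd.png',cv2.applyColorMap(im,cv2.COLORMAP_JET))
```

```text
150 250 [0.761 0.048 0.002]
218 270 [ 0.547 -0.017  0.114]
215 248 [0.548 0.038 0.141]
188 222 [0.623 0.11  0.107]
200 260 [0.592 0.01  0.118]
250 230 [0.462 0.082 0.11 ]
187 340 [ 0.634 -0.195  0.11 ]
240 330 [ 0.495 -0.171  0.109]
232 183 [0.502 0.199 0.13 ]
```

View pics/topz.png

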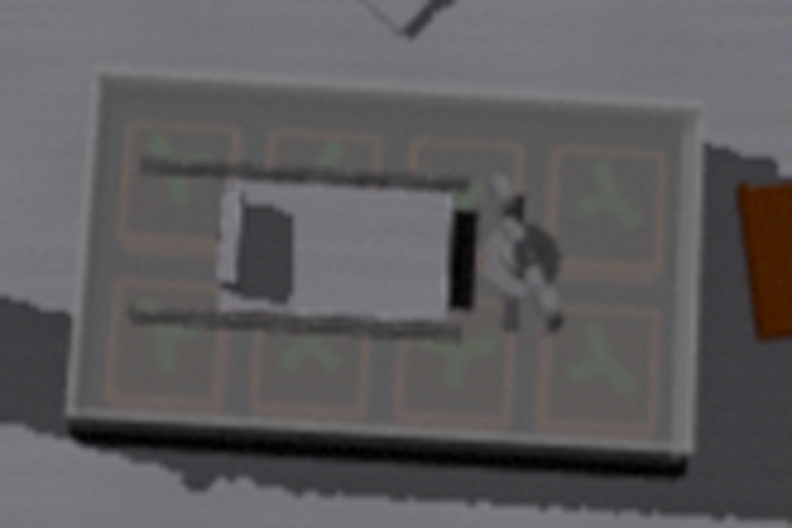

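View pics/topzd.png

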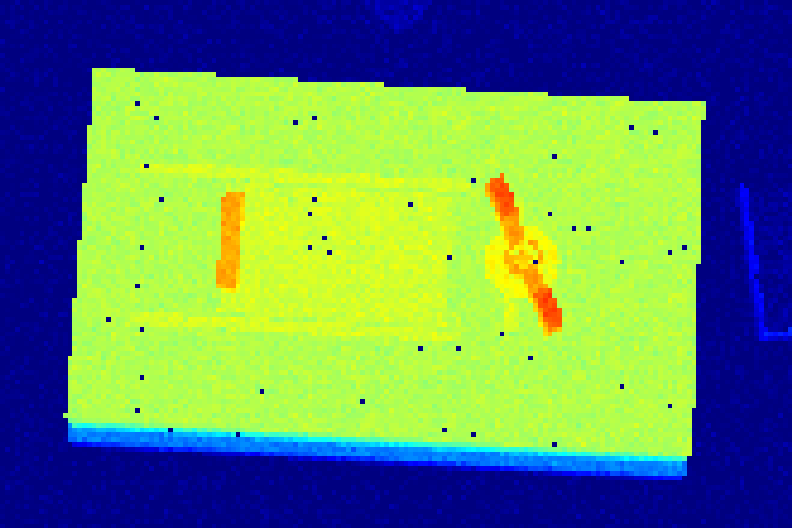

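```bash
cat >> h.py <<'E'
def rectfit(P):
    (c,s,a)=cv2.minAreaRect((P[:,:2]*1000).astype(np.float32)); return np.array(c)/1000,s,a
def frame(W):
    m=(W[...,2]>.1)&(W[...,2]<.17)&(W[...,0]>.4)&(W[...,0]<.7)&(abs(W[...,1]+.06)<.2)
    m=cv2.morphologyEx(m.astype(np.uint8),cv2.MORPH_OPEN,np.ones((3,3)))
    n,l,st,_=cv2.connectedComponentsWithStats(m)
    k=1+np.argmax(st[1:,4]); return W[l==k]
E
python3 - <<'E'
from h import *
import pickle
np.set_printoptions(precision=4,suppress=True,linewidth=200)
c=pickle.load(open('top0.pkl','rb')); W=cloud(c)
P=frame(W); cen,s,a=rectfit(P); print(cen,s,a, np.median(P[P[:,2]<.113][:,2]))
# own y axis: the long side, world approx +y
box=cv2.boxPoints(cv2.minAreaRect((P[:,:2]*1000).astype(np.float32)))
e=[box[1]-box[0],box[2]-box[1]]; ey=max(e,key=np.linalg.norm); ey=ey/np.linalg.norm(ey); ey*=np.sign(ey[1]); ex=np.array([ey[1],-ey[0]])
th=np.arctan2(ex[1],ex[0]); print('yaw',th,np.degrees(th))
L=np.c_[(P[:,:2]-cen)@ex,(P[:,:2]-cen)@ey,P[:,2]]
t=L[(L[:,2]>.132)&(L[:,1]>0)]; print('tab',len(t),t.mean(0),t.min(0),t.max(0))
r=L[(L[:,2]>.1145)&(abs(L[:,0])>37)&(abs(L[:,0])<50)] if 0 else L[(L[:,2]>.1145)&(abs(abs(L[:,0])-.041)<.008)&(L[:,1]>-.05)]
print('rails',r[r[:,0]>0].mean(0),r[r[:,0]<0].mean(0))
w=L[(L[:,2]>.147)&(L[:,1]<-.03)]; print('wing',len(w),w.mean(0),w.max(0)); d=np.linalg.svd(w[:,:2]-w[:,:2].mean(0))[2][0]; print('ang',np.degrees(np.arctan2(d[1],d[0])))
h=L[(np.hypot(L[:,0],L[:,1]+.07)<.022)&(L[:,2]>.118)]; print('washer+hub',h.mean(0))
pl=L[(L[:,2]>.1135)&(abs(L[:,0])<.03)&(L[:,1]>-.05)];print('plate y',np.percentile(pl[:,1],[1,2,98,99]))
E
```

```text
[ 0.5475 -0.0433] (330.6525573730469, 191.82028198242188) 88.36849212646484 0.10992010759105963
yaw -0.02847501 -1.6314979
tab 86 [-0.0009  0.083   0.1417] [-0.0254  0.0779  0.1333] [0.0238 0.0882 0.1486]
rails [0.0392 0.0447 0.1179] [-0.0398  0.0476  0.1177]
wing 71 [-0.0003 -0.0693  0.157 ] [ 0.0393 -0.0509  0.1659]
ang -155.1757386575754
washer+hub [-0.0003 -0.0686  0.1311]
plate y [-0.0359 -0.0309  0.1432  0.1531]
```

```bash
cat >> h.py <<'E'
C=np.array([0.5475,-0.0433]);YAW=-0.0285
def go(x,y,z,own_phi_deg,own=True):
    """print delta in tool axes to own-frame target (mm), phi rel. to own x"""
    o=bot.get_obs(); p=o['eef_pos'];R=Rotation.from_quat(o['tool_rot']).as_matrix()
    ex=np.array([np.cos(YAW),np.sin(YAW)]);ey=np.array([-ex[1],ex[0]])
    t=np.r_[C+ex*x/1e3+ey*y/1e3,.11+z/1e3+.011]
    phi=np.degrees(np.arctan2(R[1,0],R[0,0])-YAW)
    l=p[:2]-C
    print('own tip mm',np.round([l@ex*1e3,l@ey*1e3,(p[2]-.121)*1e3],1),'phi',round(phi,1),'tilt',np.round(R[:2,2],3),'J',np.round(o['joint_pos'],2),'F',np.round(o['ft_force'],1),'T',np.round(o['ft_torque'],2),'t',o['clock'],'w',round(o['grip_width'],3))
    print('delta tool mm',np.round(R.T@(t-p)*1e3,1),'turn',round((phi-own_phi_deg+180)%360-180,1))
E
python3 - <<'E'
from h import *
import pickle
c=pickle.load(open('top0.pkl','rb')); W=cloud(c);P=frame(W)
ex=np.array([np.cos(YAW),np.sin(YAW)]);ey=np.array([-ex[1],ex[0]])
L=np.c_[(P[:,:2]-C)@ex,(P[:,:2]-C)@ey,P[:,2]]
for s in(1,-1):
    r=L[(L[:,2]>.115)&(abs(L[:,0]-s*.040)<.006)&(L[:,1]>-.038)]; print(np.degrees(np.polyfit(r[:,1],r[:,0],1)[0]))
    e=L[(abs(L[:,0]-s*.094)<.006)&(abs(L[:,1])<.15)]
    b=np.round(e[:,1]/.01);pts=np.array([[k*.01,s*np.max(s*e[b==k,0])] for k in np.unique(b)]); print('edge',np.degrees(np.polyfit(pts[:,0],pts[:,1],1)[0]),pts[:,1].mean())
go(0,112,60,0)
E
```

```text
0.011321806196249812
edge 0.047112397436985316 0.0942463308648481
-0.27438871720778374
edge 0.030741039783153075 -0.09519959654427895
own tip mm [-429.2  512.7  120.5] phi 76.2 tilt [-0.    -0.002] J [ 1.3   0.24  0.    1.34 -0.    1.57] F [-0.4 -0.1 -0.4] T [-0.03 -0.03 -0.03] t 0.1 w 0.085
delta tool mm [-286.4  512.5   61. ] turn 76.2
```

send_rows([
  [[-0.02, 0.036, 0, 0], [-0.02, 0.036, 0, 0], [-0.02, 0.036, 0, 0], [-0.02, 0.036, 0, 0], [-0.02, 0.036, 0, 0], [-0.02, 0.036, 0, 0], [-0.02, 0.036, 0, 0], [-0.02, 0.036, 0, 0]],
], hand=1)

```text
clock: 0.9
eef_pos: [0.3722, 0.2456, 0.2378]
tool_rot: [0.792, 0.611, -0.004, 0.001]
ft_force: [0.1, 1.0, -0.0]
grip_width: 0.0002
```

```bash
python3 -c "
from h import *
go(0,112,60,0)"
```

```text
own tip mm [-183.5  283.8  116.8] phi 76.9 tilt [-0.005 -0.006] J [ 0.58  0.14 -0.13  1.31 -0.    0.84] F [ 0.1  1.  -0. ] T [ 0.02 -0.02 -0.03] t 0.9 w 0.0
delta tool mm [-125.5  217.8   57. ] turn 76.9
```

send_rows([
  [[-0.018, 0.031, 0, 0], [-0.018, 0.031, 0, 0], [-0.018, 0.031, 0, 0], [-0.018, 0.031, 0, 0], [-0.018, 0.031, 0, 0], [-0.018, 0.031, 0, 0], [-0.016, 0.028, 0, 0], [0, 0, 0, 8.5]],
])

```text
clock: 1.7
eef_pos: [0.5546, 0.0575, 0.2334]
tool_rot: [0.838, 0.546, -0.007, 0.0]
ft_force: [-0.2, 0.9, 0.1]
grip_width: -0.0001
```

send_rows([
  [[0, 0, 0, 8.5], [0, 0, 0, 8.5], [0, 0, 0, 8.5], [0, 0, 0, 8.5], [0, 0, 0, 8.5], [0, 0, 0, 8.5], [0, 0, 0, 8.5], [0, 0, 0, 8.5]],
])

```text
clock: 2.5
eef_pos: [0.5528, 0.0547, 0.227]
tool_rot: [1.0, -0.022, -0.011, 0.005]
ft_force: [0.6, -0.1, 0.7]
grip_width: 0.0
```

```bash
python3 -c "
from h import *
go(0,112,10,0); snap('wrist','w1');snap('scene','s1')"
```

```text
own tip mm [  2.5  98.1 106. ] phi -0.9 tilt [-0.023 -0.009] J [ 0.1   0.38  0.15  1.37 -0.01  1.72] F [ 0.6 -0.1  0.7] T [ 0.01  0.02 -0.07] t 2.5 w 0.0
delta tool mm [ -0.6 -14.8  95.9] turn -0.9
```

View pics/w1.png

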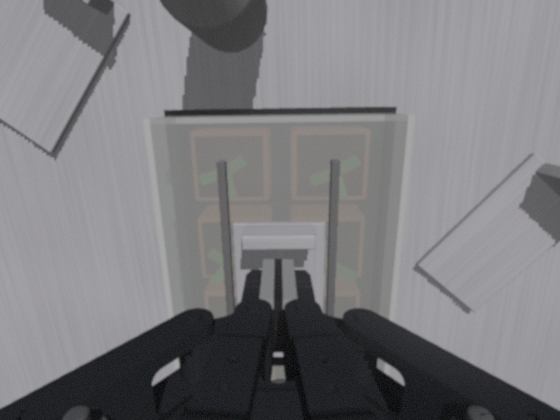

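send_rows([
  [[-0.001, -0.018, 0, 0], [0, 0, 0.012, 0], [0, 0, 0.013, 0], [0, 0, 0.013, 0], [0, 0, 0.013, 0], [0, 0, 0.013, 0], [0, 0, 0.012, 0], [0, 0, 0.012, 0]],
])

```text
clock: 3.4
eef_pos: [0.5489, 0.0694, 0.1314]
tool_rot: [1.0, -0.007, -0.013, 0.006]
ft_force: [0.3, -0.4, 0.9]
grip_width: 0.0001
```

```bash
python3 -c "
from h import *
go(0,69,10,0)"
```

```text
own tip mm [ -1.8 112.7  10.4] phi 0.8 tilt [-0.026 -0.012] J [ 0.13  0.44 -0.01  1.15 -0.01  1.71] F [ 0.3 -0.4  0.9] T [ 0.02 -0.04 -0.04] t 3.4 w 0.0
delta tool mm [ 1.2 43.7  1. ] turn 0.8
```

send_rows([
  [[0.001, 0.008, -0.0006, 0], [0, 0.006, -0.0006, 0], [0, 0.005, -0.0006, 0], [0, 0.005, -0.0006, 0], [0, 0.005, -0.0006, 0], [0, 0.005, -0.0006, 0], [0, 0.004, -0.0006, 0], [0, 0.003, -0.0006, 0]],
])

```text
clock: 4.2
eef_pos: [0.549, 0.0268, 0.1363]
tool_rot: [1.0, -0.004, -0.014, 0.002]
ft_force: [0.8, 13.4, 1.3]
grip_width: -0.0002
```

```bash
python3 -c "
from h import *
go(0,69,10,0)"
```

```text
own tip mm [-0.5 70.1 15.3] phi 1.2 tilt [-0.027 -0.004] J [ 0.05  0.42 -0.02  1.16 -0.    1.63] F [ 0.8 13.4  1.3] T [ 2.88 -0.03 -0.07] t 4.2 w -0.0
delta tool mm [0.6 1.1 5.3] turn 1.2
```

```bash
cat >> h.py <<'E'
def look(fn):
    c=snap('top',fn,False);W=cloud(c);m=np.isfinite(W[...,2])&(W[...,2]>.105)&(W[...,2]<.2)&(abs(W[...,0]-.55)<.12)&(abs(W[...,1]+.04)<.19)
    P=W[m]
    ex=np.array([np.cos(YAW),np.sin(YAW)]);ey=np.array([-ex[1],ex[0]])
    L=np.c_[(P[:,:2]-C)@ex,(P[:,:2]-C)@ey,P[:,2]]
    t=L[(L[:,2]>.132)&(L[:,2]<.148)&(L[:,1]>.02)&(abs(L[:,0])<.03)]; 
    if len(t): print('tab',len(t),t.mean(0).round(4),t.min(0).round(4),t.max(0).round(4))
    w=L[(L[:,2]>.147)&(L[:,2]<.164)&(np.hypot(L[:,0],L[:,1]+.07)<.046)]
    if len(w)>5:
        d=np.linalg.svd(w[:,:2]-[0,-.07])[2][0]; print('wing',len(w),w.mean(0).round(4),'ang',np.degrees(np.arctan2(d[1],d[0])).round(1)%180)
    im=cv2.resize(c['image'][165:275,200:365],None,fx=4.8,fy=4.8,interpolation=cv2.INTER_CUBIC)
    cv2.imwrite('pics/'+fn+'.png',cv2.cvtColor(im,cv2.COLOR_RGB2BGR))
    return L
E
python3 -c "
from h import *
look('t2');snap('scene','s2')"
```

```text
wing 66 [-0.0036 -0.0705  0.1573] ang 24.599999999999994
```

View pics/t2.png

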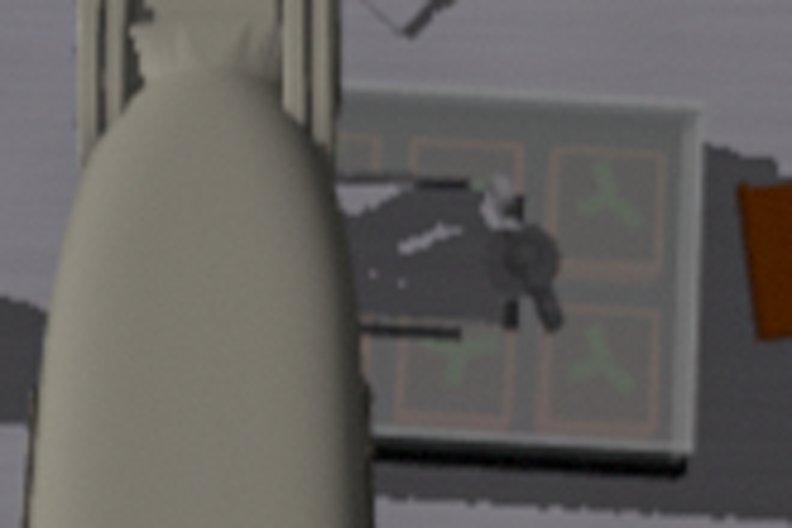

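View pics/s2.png

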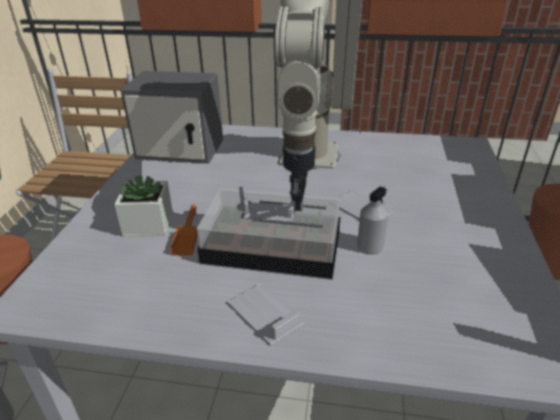

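send_rows([
  [[0, 0.003, 0.001, 0], [0, 0.003, 0, 0], [0, 0.003, 0, 0], [0, -0.01, 0, 0], [0, -0.01, -0.005, 0], [0, 0, -0.03, 0], [0, 0, -0.03, 0], [0, 0, -0.02, 1]],
])

```text
clock: 5.1
eef_pos: [0.5493, 0.0473, 0.2224]
tool_rot: [1.0, -0.008, -0.016, -0.005]
ft_force: [0.0, 1.4, 0.1]
grip_width: -0.0001
```

```bash
python3 -c "
from h import *
go(0,69,10,0);snap('wrist','w3')
c=snap('wrist','w3');W=cloud(c)
ex=np.array([np.cos(YAW),np.sin(YAW)]);ey=np.array([-ex[1],ex[0]])
P=W[np.isfinite(W[...,2])];L=np.c_[(P[:,:2]-C)@ex,(P[:,:2]-C)@ey,P[:,2]]
t=L[(L[:,2]>.135)&(L[:,2]<.15)&(abs(L[:,0])<.03)&(L[:,1]>.03)&(L[:,1]<.08)];print(len(t),t.mean(0),t.min(0),t.max(0))
"
```

```text
own tip mm [ -0.8  90.6 101.4] phi 0.7 tilt [-0.033  0.01 ] J [0.08 0.38 0.14 1.37 0.01 1.67] F [0.  1.4 0.1] T [-0.03 -0.05 -0.  ] t 5.1 w -0.0
delta tool mm [ 3.6 22.5 91.1] turn 0.7
277 [0.01178402 0.05705706 0.14007126] [-0.02224337  0.04904553  0.13504104] [0.02732307 0.05957555 0.14395991]
```

View pics/w3.png

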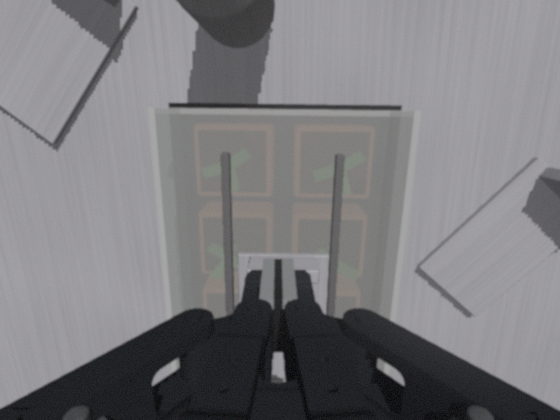

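send_rows([
  [[0.003, 0.025, 0, 0], [0.003, 0.025, 0, 0], [0.003, 0.025, 0, 0], [0.003, 0.025, 0, 0], [0.003, 0.02, 0, 0], [0, 0, 0.01, 0], [0, 0, 0.015, 0], [0, 0, 0.01, 0]],
])

```text
clock: 6.0
eef_pos: [0.5628, -0.0743, 0.1821]
tool_rot: [1.0, -0.006, -0.015, -0.003]
ft_force: [-0.9, -0.6, -0.3]
grip_width: -0.0001
```

```bash
python3 -c "
from h import *
go(12,-33,28,0);look('t3')"
```

```text
own tip mm [ 16.2 -30.6  61.1] phi 1.0 tilt [-0.03   0.007] J [-0.13  0.43  0.11  1.29  0.    1.45] F [-0.9 -0.6 -0.3] T [-0.01 -0.01 -0.  ] t 6.0 w -0.0
delta tool mm [-3.2  2.6 33.2] turn 1.0
tab 80 [0.0005 0.0534 0.1422] [-0.0239  0.0481  0.1334] [0.0258 0.0583 0.1469]
```

View pics/t3.png

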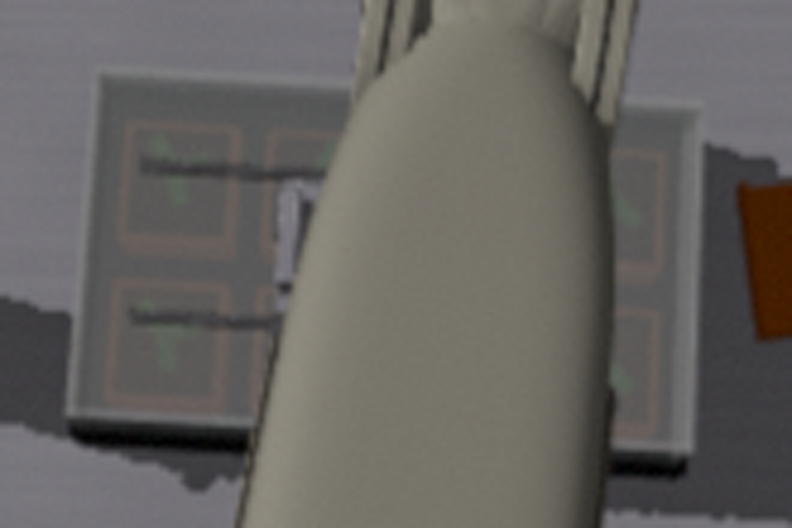

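send_rows([
  [[-0.003, 0.002, 0.008, 0], [0, 0, 0.01, 0], [0, 0, 0.009, 0], [0, 0, 0.005, 0], [0, 0, 0, 0], [0, 0, 0, 0], [0, 0, 0, 0], [0, 0, 0, 0]],
])

```text
clock: 6.85
eef_pos: [0.557, -0.0735, 0.1454]
tool_rot: [1.0, -0.004, -0.017, -0.004]
ft_force: [-0.3, -0.0, 0.1]
grip_width: -0.0001
```

```bash
cat >> h.py <<'E'
def orbit(ths,rho=37,z=28):
    o=bot.get_obs(); p=o['eef_pos'];R=Rotation.from_quat(o['tool_rot']).as_matrix()
    ex=np.array([np.cos(YAW),np.sin(YAW)]);ey=np.array([-ex[1],ex[0]])
    l=p[:2]-C; x,y=l@ex*1e3,l@ey*1e3; print('theta now',np.degrees(np.arctan2(y+70,x)).round(1),'rho',np.hypot(x,y+70).round(1))
    cur=p
    for t in ths:
        t=np.radians(t); a=rho*np.cos(t)/1e3;b=-.070+rho*np.sin(t)/1e3
        q=np.r_[C+ex*a+ey*b,.121+z/1e3]; d=R.T@(q-cur); print(np.round(d,3).tolist()); cur=q
def sceneview(fn):
    c=snap('scene',fn,False);W=cloud(c)
    im=cv2.resize(c['image'][150:290,170:370],None,fx=4,fy=4,interpolation=cv2.INTER_CUBIC)
    cv2.imwrite('pics/'+fn+'.png',cv2.cvtColor(im,cv2.COLOR_RGB2BGR))
    P=W[np.isfinite(W[...,2])]
    ex=np.array([np.cos(YAW),np.sin(YAW)]);ey=np.array([-ex[1],ex[0]])
    return np.c_[(P[:,:2]-C)@ex,(P[:,:2]-C)@ey,P[:,2]]
E
python3 -c "
from h import *
go(12,-33,28,0);orbit(range(60,-40,-13));sceneview('s4')"
```

```text
own tip mm [ 10.4 -29.9  24.4] phi 1.2 tilt [-0.034  0.008] J [-0.13  0.45  0.04  1.2   0.    1.45] F [-0.3 -0.   0.1] T [-0.06 -0.03  0.01] t 6.85 w -0.0
delta tool mm [ 1.4  3.1 -3.7] turn 1.2
theta now 75.5 rho 41.4
[0.008, 0.008, -0.004]
[0.007, 0.005, -0.0]
[0.005, 0.006, -0.0]
[0.004, 0.008, -0.0]
[0.002, 0.008, -0.0]
[0.0, 0.008, -0.0]
[-0.002, 0.008, 0.0]
[-0.004, 0.008, 0.0]
```

View pics/s4.png

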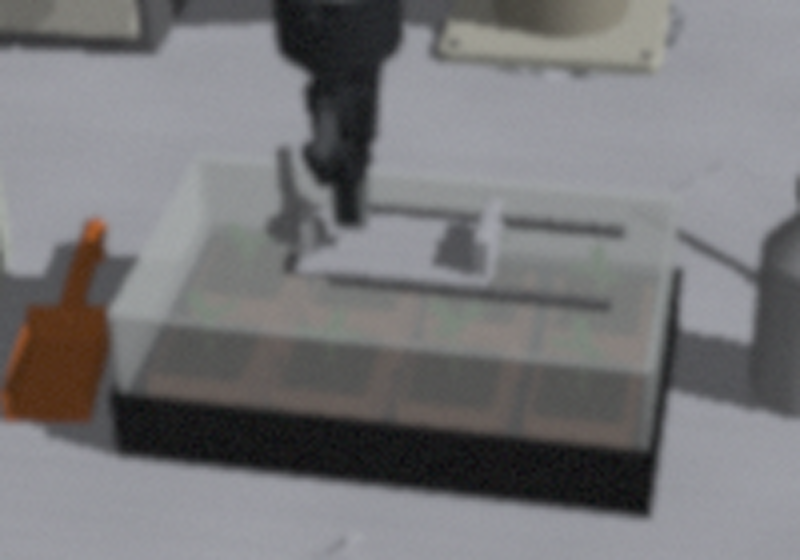

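send_rows([
  [[0.007, 0.007, -0.004, 0], [0.006, 0.006, -0.001, 0], [0.005, 0.007, -0.001, 0], [0.004, 0.008, 0, 0], [0.002, 0.008, 0, 0], [0, 0.008, 0, 0], [-0.002, 0.008, 0, 0], [-0.004, 0.008, 0, 0]],
])

```text
clock: 7.7
eef_pos: [0.5762, -0.1356, 0.1505]
tool_rot: [1.0, -0.003, -0.017, -0.006]
ft_force: [1.4, 0.4, -0.2]
grip_width: 0.0001
```

```bash
cat > st.py <<'E'
import sys
from h import *
a=[float(v) for v in sys.argv[2:]]
go(0,-70,28,0)
if a: orbit(np.arange(*a))
sceneview(sys.argv[1])
E
python3 st.py s5 -40 -110 -13
```

```text
own tip mm [ 31.4 -91.5  29.5] phi 1.4 tilt [-0.033  0.011] J [-0.23  0.5   0.14  1.25  0.    1.34] F [ 1.4  0.4 -0.2] T [ 0.24 -0.2  -0.01] t 7.7 w 0.0
delta tool mm [-30.8 -22.2   2.8] turn 1.4
theta now -34.4 rho 38.0
[-0.003, 0.002, 0.002]
[-0.006, 0.006, 0.0]
[-0.007, 0.004, 0.0]
[-0.008, 0.002, 0.0]
[-0.008, 0.0, 0.0]
[-0.008, -0.001, 0.0]
```

View pics/s5.png

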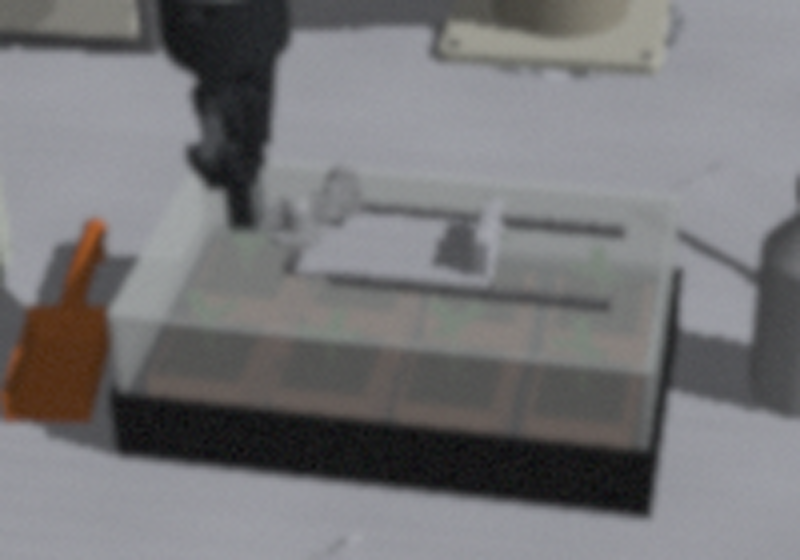

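send_rows([
  [[-0.004, 0.005, 0, 0], [-0.006, 0.005, 0, 0], [-0.007, 0.004, 0, 0], [-0.008, 0.003, 0, 0], [0.01, -0.001, 0, 0], [0, 0, -0.015, 0], [0, 0, -0.015, 0], [0, 0, -0.012, 1]],
])

```text
clock: 8.55
eef_pos: [0.5581, -0.1563, 0.1926]
tool_rot: [1.0, -0.013, -0.019, -0.004]
ft_force: [-0.2, -0.1, 0.2]
grip_width: -0.0002
```

```bash
python3 st.py s6
```

```text
own tip mm [  13.9 -112.6   71.6] phi 0.1 tilt [-0.039  0.008] J [-0.27  0.45  0.18  1.34 -0.    1.33] F [-0.2 -0.1  0.2] T [-0.03 -0.03  0.06] t 8.55 w -0.0
delta tool mm [-12.1 -42.3  44.5] turn 0.1
```

View pics/s6.png

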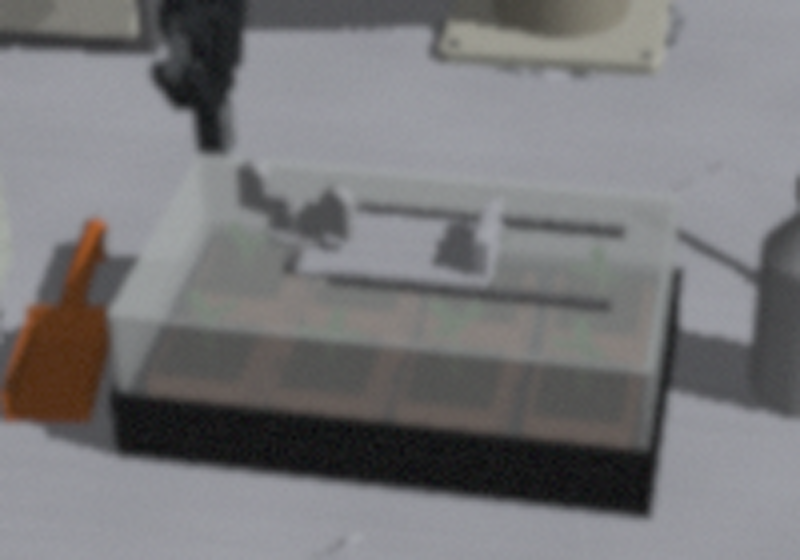

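```bash
cat >> h.py <<'E'
def wingang(L):
    w=L[(L[:,2]>.138)&(L[:,2]<.164)&(np.hypot(L[:,0],L[:,1]+.07)<.047)&(np.hypot(L[:,0],L[:,1]+.07)>.018)]
    d=np.linalg.svd(w[:,:2]-[0,-.07])[2][0]; print('wing n',len(w),w.mean(0).round(4),'ang',np.degrees(np.arctan2(d[1],d[0])).round(1)%180)
E
python3 -c "
from h import *
wingang(sceneview('s6b')); look('t6')"
```

```text
wing n 137 [ 0.004  -0.0678  0.149 ] ang 68.9
tab 83 [0.     0.0532 0.1419] [-0.0235  0.0482  0.1321] [0.0249 0.0583 0.1479]
wing 34 [ 0.01   -0.0398  0.1569] ang 71.5
```

send_rows([
  [[-0.008, -0.02, 0, 0], [-0.008, -0.02, 0, 0], [-0.008, -0.02, 0, 0], [-0.008, -0.02, 0, 0], [0, 0, 0.01, 0], [0, 0, 0.013, 0], [0, 0, 0.012, 0], [0, 0, 0.005, 0]],
])

```text
clock: 9.5
eef_pos: [0.5245, -0.0732, 0.1455]
tool_rot: [1.0, -0.012, -0.023, -0.003]
ft_force: [-0.1, -0.3, -0.0]
grip_width: 0.0
```

```bash
python3 st.py s7 102 0 -13
```

```text
own tip mm [-22.1 -30.6  24.5] phi 0.3 tilt [-0.045  0.007] J [-0.14  0.39 -0.04  1.18  0.    1.46] F [-0.1 -0.3 -0. ] T [-0.09 -0.01  0.04] t 9.5 w 0.0
delta tool mm [21.7 39.5 -4.7] turn 0.3
theta now 119.3 rho 45.2
[0.014, 0.003, -0.004]
[0.008, -0.001, -0.0]
[0.008, 0.001, -0.0]
[0.008, 0.003, -0.0]
[0.007, 0.005, -0.0]
[0.006, 0.006, -0.0]
[0.004, 0.007, -0.0]
[0.002, 0.008, -0.0]
```

View pics/s7.png

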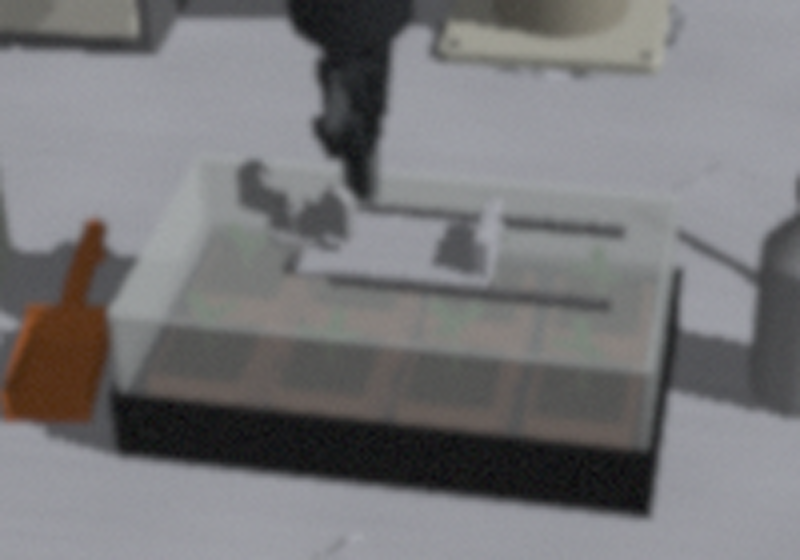

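send_rows([
  [[0.008, 0.002, -0.004, 0], [0.008, 0.001, -0.001, 0], [0.008, 0.001, 0, 0], [0.008, 0.002, -0.001, 0], [0.008, 0.004, 0, 0], [0.007, 0.005, -0.001, 0], [0.006, 0.006, 0, 0], [0.004, 0.007, 0, 0]],
])

```text
clock: 10.35
eef_pos: [0.586, -0.1048, 0.1494]
tool_rot: [1.0, -0.012, -0.024, -0.004]
ft_force: [-0.7, 1.2, -0.3]
grip_width: 0.0001
```

```bash
python3 st.py s8 0 -80 -13
```

```text
own tip mm [ 40.2 -60.4  28.4] phi 0.3 tilt [-0.047  0.008] J [-0.18  0.52  0.17  1.27 -0.    1.42] F [-0.7  1.2 -0.3] T [ 0.29  0.08 -0.05] t 10.35 w 0.0
delta tool mm [-40.2   9.4   2.2] turn 0.3
theta now 13.4 rho 41.3
[-0.003, 0.01, 0.0]
[-0.001, 0.008, -0.0]
[-0.003, 0.008, 0.0]
[-0.005, 0.007, 0.0]
[-0.006, 0.006, 0.0]
[-0.007, 0.004, 0.0]
[-0.008, 0.003, 0.0]
```

View pics/s8.png

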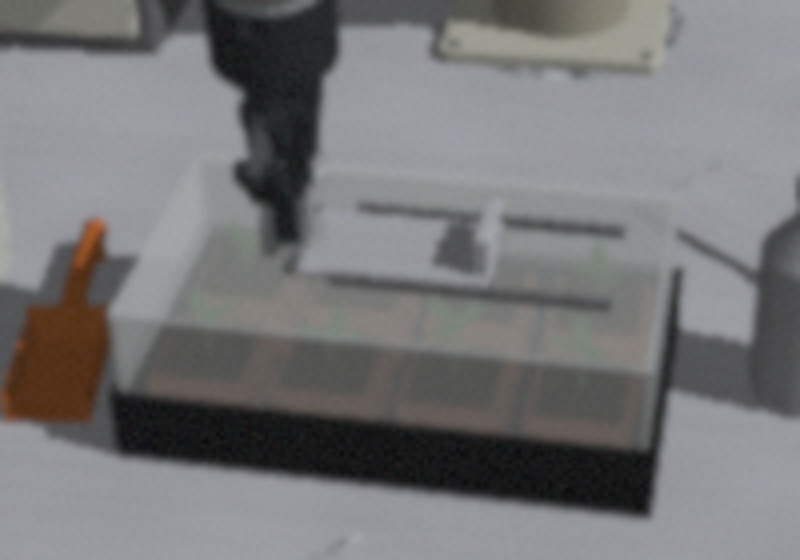

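send_rows([
  [[-0.003, 0.009, 0, 0], [-0.002, 0.008, 0, 0], [-0.003, 0.008, 0, 0], [-0.005, 0.007, 0, 0], [-0.006, 0.006, 0, 0], [-0.007, 0.004, 0, 0], [-0.007, 0.003, 0, 0], [0.009, -0.003, -0.002, 0]],
])

```text
clock: 11.2
eef_pos: [0.5585, -0.1533, 0.1533]
tool_rot: [1.0, -0.014, -0.022, -0.003]
ft_force: [0.5, 0.0, 0.8]
grip_width: -0.0003
```

send_rows([
  [[0, 0, -0.012, 0], [0, 0, -0.015, 0], [0, 0, -0.015, 0], [0, 0, 0, 0], [0, 0, 0, 0], [0, 0, 0, 0], [0, 0, 0, 0], [0, 0, 0, 0]],
])

```text
clock: 12.0
eef_pos: [0.5615, -0.1523, 0.198]
tool_rot: [1.0, -0.012, -0.022, -0.002]
ft_force: [0.8, 1.2, -0.2]
grip_width: -0.0002
```

```bash
python3 -c "
from h import *
go(0,-70,28,0);wingang(sceneview('s9')); look('t9')"
```

```text
own tip mm [  17.1 -108.6   77. ] phi 0.2 tilt [-0.045  0.004] J [-0.26  0.46  0.2   1.36 -0.01  1.33] F [ 0.8  1.2 -0.2] T [ 0.04 -0.02 -0.02] t 12.0 w -0.0
delta tool mm [-14.7 -38.5  49.9] turn 0.2
wing n 128 [ 0.0042 -0.0665  0.1484] ang 72.2
tab 82 [0.0008 0.0532 0.1418] [-0.0233  0.0482  0.1332] [0.025  0.0583 0.1479]
wing 33 [ 0.0082 -0.0397  0.1556] ang 74.6
```

View pics/s9.png

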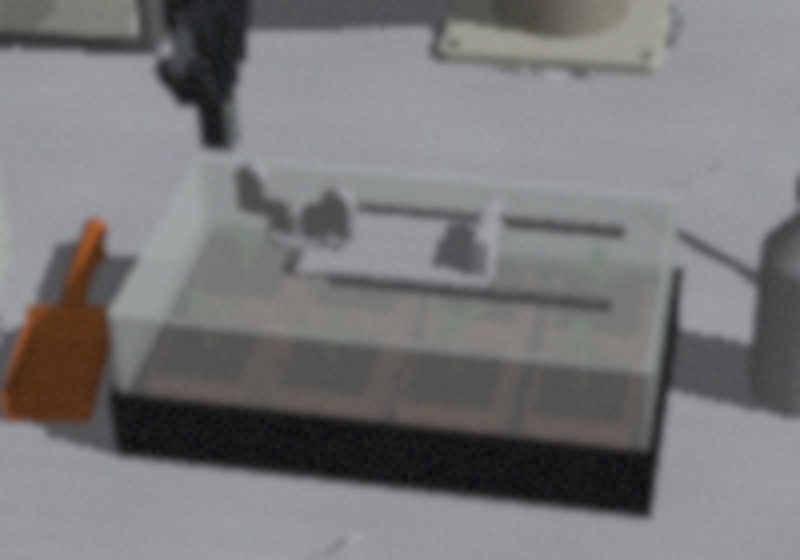

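send_rows([
  [[-0.009, -0.019, 0, 0], [-0.009, -0.019, 0, 0], [-0.009, -0.019, 0, 0], [-0.008, -0.019, 0, 0], [0, 0, 0.014, 0], [0, 0, 0.015, 0], [0, 0, 0.014, 0], [0, 0, 0.005, 0]],
])

```text
clock: 12.9
eef_pos: [0.5245, -0.0727, 0.1497]
tool_rot: [1.0, -0.013, -0.023, -0.002]
ft_force: [0.3, 1.2, -0.3]
grip_width: 0.0003
```

```bash
python3 st.py s10 109 20 -13
```

```text
own tip mm [-22.1 -30.1  28.7] phi 0.2 tilt [-0.045  0.005] J [-0.14  0.39 -0.03  1.19 -0.    1.46] F [ 0.3  1.2 -0.3] T [-0.04  0.01 -0.04] t 12.9 w 0.0
delta tool mm [22.  40.  -0.4] turn 0.2
theta now 119.0 rho 45.7
[0.01, 0.005, 0.0]
[0.008, -0.002, -0.0]
[0.008, 0.0, -0.0]
[0.008, 0.002, -0.0]
[0.007, 0.004, -0.0]
[0.006, 0.005, -0.0]
[0.005, 0.007, -0.0]
```

send_rows([
  [[0.008, 0.003, 0, 0], [0.008, 0.001, -0.001, 0], [0.008, 0.001, 0, 0], [0.008, 0.002, -0.001, 0], [0.007, 0.003, 0, 0], [0.006, 0.005, -0.001, 0], [0.005, 0.005, 0, 0], [0.003, 0.004, 0, 0]],
])

```text
clock: 13.75
eef_pos: [0.5815, -0.0991, 0.1511]
tool_rot: [1.0, -0.013, -0.023, -0.004]
ft_force: [-5.9, 8.4, -0.2]
grip_width: -0.0001
```

```bash
python3 st.py s11
```

```text
own tip mm [ 35.6 -54.8  30.1] phi 0.2 tilt [-0.046  0.008] J [-0.17  0.5   0.15  1.26 -0.    1.43] F [-5.9  8.4 -0.2] T [ 1.83  1.22 -0.19] t 13.75 w -0.0
delta tool mm [-35.5  15.1   3.7] turn 0.2
```

View pics/s11.png

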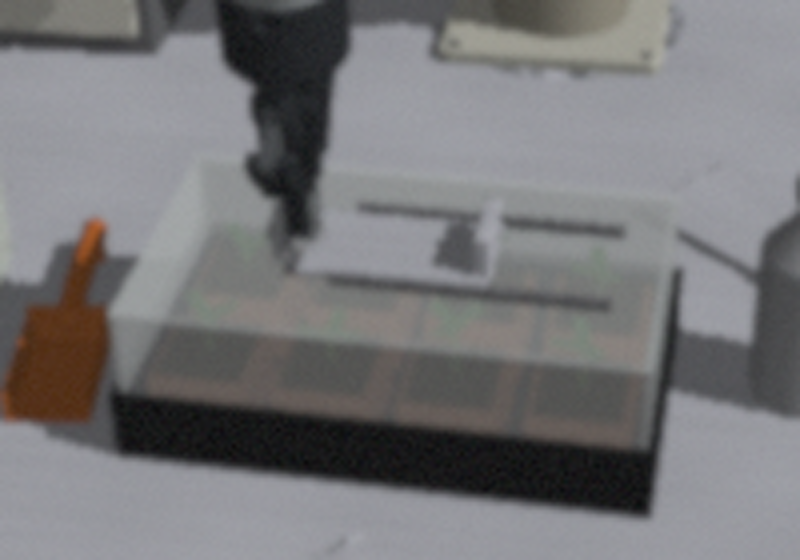

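send_rows([
  [[-0.001, 0.003, 0, 0], [0, 0.003, 0, 0], [0, 0.003, 0, 0], [0, 0.004, 0, 0], [0, 0.004, 0, 0], [0, 0.004, 0, 0], [0, 0.004, 0, 0], [0, 0.004, 0, 0]],
])

```text
clock: 14.6
eef_pos: [0.581, -0.0995, 0.1519]
tool_rot: [0.999, -0.004, -0.023, -0.036]
ft_force: [-1.6, 12.1, 2.3]
grip_width: 0.0
```

```bash
python3 -c "
from h import *
go(0,-70,28,0)"
```

```text
own tip mm [ 35.1 -55.2  30.9] phi 1.3 tilt [-0.046  0.072] J [-0.2   0.51  0.16  1.28  0.06  1.38] F [-1.6 12.1  2.3] T [ 2.33  0.2  -0.15] t 14.6 w 0.0
delta tool mm [-35.2  14.3   3.5] turn 1.3
```

send_rows([
  [[0, -0.006, 0, 0], [0, -0.008, 0, 0], [0, 0, -0.015, 0], [0, 0, -0.03, 0], [0, 0, -0.04, 0], [0, 0, -0.03, 0], [-0.03, 0, 0, 0], [-0.03, 0, 0, 0]],
])

```text
clock: 15.4
eef_pos: [0.5312, -0.0948, 0.2739]
tool_rot: [0.999, -0.003, -0.02, -0.032]
ft_force: [0.7, 0.6, -0.9]
grip_width: -0.0002
```

send_rows([
  [[-0.04, 0, 0, 0], [-0.04, 0, 0, 0], [-0.04, 0, 0, 0], [-0.03, 0, 0, 0], [-0.02, 0, 0, 0], [0, 0, 0, 0], [0, 0, 0, 0], [0, 0, 0, 0]],
])

```text
clock: 16.2
eef_pos: [0.3563, -0.0968, 0.2839]
tool_rot: [1.0, -0.005, -0.012, -0.026]
ft_force: [-0.5, -1.1, -0.6]
grip_width: 0.0002
```

```bash
python3 -c "
from h import *
go(0,-70,28,0);wingang(sceneview('s12')); look('t12');snap('top','tt12')"
```

```text
own tip mm [-189.6  -59.   162.9] phi 1.1 tilt [-0.025  0.052] J [-0.3  -0.01 -0.17  1.44  0.04  1.28] F [-0.5 -1.1 -0.6] T [-0.09 -0.01  0.01] t 16.2 w 0.0
delta tool mm [192.7  21.5 129.1] turn 1.1
wing n 85 [ 0.0078 -0.0684  0.1491] ang 0.9
tab 80 [0.0002 0.0533 0.142 ] [-0.0239  0.0482  0.1358] [0.0249 0.0582 0.1475]
wing 64 [-0.0006 -0.0696  0.1566] ang 0.09999999999999432
```

View pics/t12.png

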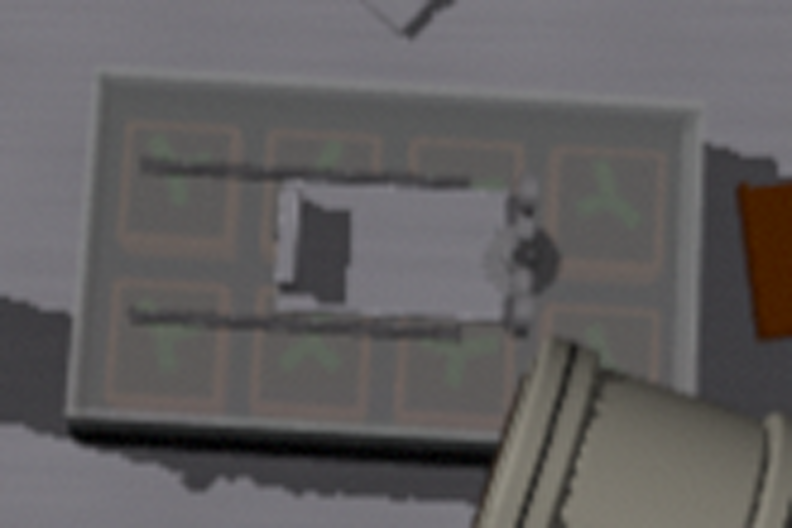

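View pics/tt12.png

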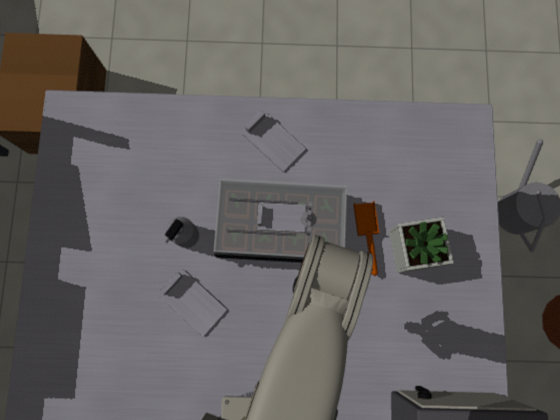

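```bash
python3 -c "
from h import *
import pickle
def f(c):
    W=cloud(c);P=W[np.isfinite(W[...,2])&(W[...,2]>.1)]
    ex=np.array([np.cos(YAW),np.sin(YAW)]);ey=np.array([-ex[1],ex[0]])
    x=(P[:,:2]-C)@ex;y=(P[:,:2]-C)@ey+.07;r=np.hypot(x,y);z=P[:,2]
    print('hub',np.median(z[(r<.008)]),'washer',np.median(z[(r>.013)&(r<.018)&(z<.13)&(z>.115)]),'top',np.percentile(z[(r>.024)&(r<.04)&(z>.145)],80))
f(pickle.load(open('top0.pkl','rb')));f(snap('top','x'));print(bot.get_obs()['ft_force'],order.job_done())
"
```

```text
hub 0.13393049441085503 washer 0.12431553889779945 top 0.16151257020695398
hub 0.13215466894467676 washer 0.12062997277574072 top 0.15934479135226712
the job is handed in; nothing more can be done
[ 0.77909272 -0.55444644  0.04397208] None
```

The vent is shut and the thumbscrew is tight against its stop. I handed the job in at about 16 s of the 70 s allowed.

- **Plate:** I pushed the tab with closed fingertips until the plate stopped, at about 13 N. Before the first screw stroke, and again at the end, the top camera put the tab centre at y = 53.2–53.4 mm. The target is 53 mm, so the plate is fully home.
- **Thumbscrew:** It started about 385° unscrewed. I turned it clockwise in three fingertip strokes of about 135°, 177° and 73°, pushing only on the drive faces. On the last stroke it stopped against a push of about 12 N. The wings now lie within 1° of the propagator's x axis: 0.1° from the top camera, 0.9° from the scene camera.
- **Sink check:** I expected the screw to drop about 2.7 mm. The depth readings gave 1.8 mm at the hub, 3.7 mm at the washer and 2.2 mm at the wing tops. These disagree by about 1 mm either way, which I put down to camera noise.
- **Surroundings:** In the final pictures the mister, scoop and planter stand where they did at the start. The arm was clear of everything when I handed in.

The tool tilted by up to about 5° during the job, mostly in the last push against the stop. It had no visible effect on the result.

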